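# Slide a reagent carton through a gap and under a low bench shelf

## Robot

A 6-joint arm with a two-finger parallel gripper is mounted at the origin on a cart in front of the work surface, level with it; the furniture and walls round the work are solid. World frame = base frame: x ahead of the robot, y to its left, z up, the work surface at z = 0. Lengths are in m, angles in rad, forces in N, time in s.
With the tool pointing down it reaches from about 0.35 to 0.975 m from the base axis. Payload 4.9 kg.
Tool frame: the origin (TCP) lies at the very end of the fingers, on their centre line; the grasp point (between the pads) lies 19 mm behind it; z points along the fingers, y is the line along which they close (so a half turn about z gives the same grasp; the last joint's range is limited). The gripper opens to 85 mm and grips with 20 to 120 N. Pads are 22 mm wide; open, the fingers measure 114 mm over their backs; the gripper's body (76 mm by 85 mm) begins 54 mm behind the grasp point. The pads swing forward as they close: fully open they stand 13 mm farther back than shut.
Start: joints at [-1.419, 0.053, 1.613, -0, 1.476, -0.119], TCP at [0.167, -0.602, 0.231] pointing down, gripper open.
Joint ranges: [-3.01, 3.01], [-1.01, 2.22], [0.06, 2.58], [-1.02, 4.17], [0.09, 2.62], [-3.14, 3.14]. Speed limits (rad/s): [2.57, 2.57, 3.14, 3.14, 3.14, 3.14].

## Interface

Orientations are given as a rotation vector (axis times angle).
In Python, from station import ctrl, imaging gives the robot as it stands.
- The arm moves only by the tool play_rows, never from a script. Its argument "series" is a list of rows, each a list of 3 entries, a list of its own where there are three numbers: the opening, from 0 (shut) to 1 (fully open), then the shift along the tool's x, y, z each as a share of 0.05 m, from -1 to 1, then the turn, a rotation vector about the tool's x, y, z each as a share of 8 degrees, from -1 to 1. In form: [[grip, [dx, dy, dz], [ax, ay, az]], ...]. A call has 1 to 8 rows; each row shifts and turns the commanded pose from where the row before left it, along the tool's axes as they then stand; what a row does not reach is not made up. A row lasts 1/8 s, in which the tool goes at most 62.5 mm and 10.7 degrees, less where a joint would pass 70% of its speed; a pose out of reach is approached as far as the arm can. A call with a number of a shift or a turn outside -1 to 1 is refused whole. A call with a gripper value outside its range is refused whole. The fingers move at their own pace and stop on an object; "force" is the grip in N (left out, the last holds). Time passes only in rows, so rows that do not move let the fingers close. It gives the time, the measured TCP pose, the force, the opening and the grip force at its end, in the units of the state.
- ctrl.get_obs(): the state, without advancing time (a new reading comes with each control period).
- imaging.get_image(name): name is "scene" or "top" or "wrist"; returns a dict with "color" (420x560x3 uint8, blue, green, red), "fx", "fy", "cx", "cy" (pixels), "extrinsics" (4x4, takes a point from world to camera coordinates); the wrist camera has in their place "hand_eye" (4x4, takes a point from camera to tool coordinates, whose origin is the TCP and whose axes are the flange's). Camera axes: x right, y down, z forward; pixel columns grow to the right and rows downward; lengths in m; the calibration is good to about 2 mm. The wrist camera is an equidistant fisheye: a pixel r from the principal point sees the ray r / f radians off the axis. A picture is of the moment at which its call begins: read the wrist's pose just before it. There is no depth.
- ctrl.finish_job(): hands the job in; it is judged then, once.
The state is a dict: "t": time; "q": joint angles; "dq": joint speeds; "effort": joint torques, N m; "tool_pos": TCP position; "tool_rot": TCP orientation; "contact_force": force on the tool from outside, world axes, zero at the start; "wrist_torque": the same for the moment, N m; "opening": finger opening in m; "grip_force": force on a finger pad.
Only numpy, scipy, OpenCV 4.12 (cv2) and the standard library are available. Lean on these libraries where they do the work, as an engineer would, in place of code of your own. Each camera call takes 0.05 s, during which the arm holds its last target. There are 200 camera calls.

## Task

Put the closed reagent carton away: slide it along the bench, through the gap between the foam tray and the open slide carton, and squarely into the bay of the low steel shelf until its trailing side is about level with the shelf's front edge. Keep it flat on the bench all the way, and do not shift the tray, the slide carton or the two bottles.

Things in the scene. Friction and masses are not known exactly. Their poses are not given: they have to be found in the camera images.
- carton: The closed reagent carton to put away: plain pale cardboard, a flat box 88 mm along its own x, 96 mm along its own y, 40 mm high, about 0.1 to 0.25 kg. Stands loose at any yaw. Origin at the centre of its underside, z up. Too wide to grasp; push it by its upright sides, low down. Either way round will do in the shelf.
- shelf: Low sheet-steel shelf fixed to the bench. Origin on the bench under the roof's middle; own -x points out of its mouth, own y across the bay. Roof: own x -55 to +55 mm, 124 mm wide, underside 46 and top 51 mm high. Bay 116 mm wide inside, no floor plate, closed behind at own x +51 mm by a wall.
- shelf_mouth (a point): Point on the bench at the middle of the shelf's mouth, under the roof's front edge (axes as the shelf's). Two flared lead-in lips, 36 mm high, stand before the mouth: they widen from 116 mm apart at the mouth to about 150 mm apart 30 mm in front of it.
- foam_tray: White foam tray with some slides in it, 80 mm along its own x, 113 mm along its own y, walls 49 mm high (a slide sticks up to 72 mm). Loose; one of the two things beside the gap (which side varies). Origin at the centre of its underside. Not to be shifted.
- slide_carton: Small slide carton with its short lid folded back, 80 mm along its own x, 86 mm along its own y, 33 mm high. Loose; the other thing beside the gap. Origin at the centre of its underside. Not to be shifted. The gap lies between tray and slide carton, about 0.245 m in front of the shelf's origin, 0.13 to 0.18 m wide.
- amber_bottle: Amber reagent bottle, 42 mm in diameter, 92 mm high, standing beside the shelf on its own -y side. Origin at the centre of its underside. Not to be shifted.
- white_bottle: White reagent bottle, 34 mm in diameter, 78 mm high, standing beside the shelf on its own +y side. Origin at the centre of its underside. Not to be shifted.
- record_stack: Stack of white paper, part of the bench's own things and firmly in place, 294 mm along its own x, 214 mm along its own y, 56 mm high. Origin at the centre of its underside. It stands beyond and beside the carton's start: keep fingers and carton clear of it.
Mind the look-alikes: they are no part of the job. Leave any yellow look-alike of the carton alone.

How it is judged:
On the way:
1. The carton passes through the gap between the foam tray and the slide carton (its middle within 0.165 m of the middles of both) (horizontal distance between carton and foam_tray below 0.165 m and horizontal distance between carton and slide_carton below 0.165 m), for 0.05 s.
At the end, for the whole second after the job is handed in: The carton lies flat and still on the bench inside the shelf's bay, under the roof, within 0.15 rad of square (either way round) and sticking out no more than about 10 mm in front of the roof's front edge; tray, slide carton and bottles stand where they were, within 15 mm (x of carton in the frame of shelf between -0.021 and 0.02 m and y of carton in the frame of shelf between -0.016 and 0.016 m and (angle between the x axis of carton and the x axis of shelf, either way round below 0.15 rad or angle between the x axis of carton and the y axis of shelf, either way round below 0.15 rad) and height (world z) of carton below 0.006 m and angle between carton's own z axis and vertical below 0.05 rad and linear speed of carton below 0.02 m/s and distance of each of foam_tray, slide_carton, amber_bottle, white_bottle from where it was at the start of the episode below 0.015 m); the robot touches nothing.
It fails at once if The carton is lifted off the bench or tipped up (height (world z) of carton above 0.015 m or angle between carton's own z axis and vertical above 0.2 rad).
It fails at once if The foam tray is shifted by more than 15 mm or tipped over (distance of foam_tray from where it was at the start of the episode above 0.015 m or angle between foam_tray's own z axis and vertical above 0.3 rad).
It fails at once if The slide carton is shifted by more than 15 mm or tipped over (distance of slide_carton from where it was at the start of the episode above 0.015 m or angle between slide_carton's own z axis and vertical above 0.3 rad).
It fails at once if The amber bottle is shifted by more than 15 mm or tipped over (distance of amber_bottle from where it was at the start of the episode above 0.015 m or angle between amber_bottle's own z axis and vertical above 0.3 rad).
It fails at once if The white bottle is shifted by more than 15 mm or tipped over (distance of white_bottle from where it was at the start of the episode above 0.015 m or angle between white_bottle's own z axis and vertical above 0.3 rad).
It also fails if it takes over 72 s, if anything falls off the work surface, if the arm or the gripper's body presses on something with over 40 N, if the wrist force passes 120 N, or if a joint passes its speed limit or range.

## Working session

There is one attempt and no reset: what is moved stays moved. The work goes in short steps, Python scripts to look and compute and a tool call to move; the robot and the scene stay as the last step left them, time stands still between calls to the robot, and variables do not carry over. Pictures are saved under pics/ and viewed, at most 10 in all, crops included, and the job is handed in when it is done.

Besides the shell and the picture viewer there is one more tool, called after "Request:" as name(argument=value, ...), one argument or row to a line, values as JSON. play_rows: Moves the arm, as the interface text tells. Shift numbers are shares of 0.05 m and turn numbers shares of 8 degrees, none past 1 either way. Its arguments: {"type":"object","properties":{"series":{"type":"array"},"force":{"type":"number"}},"required":["series"]}

```bash
mkdir -p pics; python3 - <<'E'
from station import ctrl, imaging
import cv2,numpy as np,pickle
o=ctrl.get_obs(); print({k:np.round(v,3) for k,v in o.items()})
d={}
for n in("top","scene"):
    r=imaging.get_image(n); d[n]=r; cv2.imwrite(f"pics/{n}0.png",r["color"])
    print(n,r["fx"],r["fy"],r["cx"],r["cy"],np.round(r["extrinsics"],3).tolist())
pickle.dump(d,open("d0.pkl","wb"))
E
```

```text
{'t': np.float64(0.0), 'q': array([-1.419,  0.053,  1.614, -0.   ,  1.476, -0.119]), 'dq': array([ 0.   , -0.   , -0.002, -0.   ,  0.   ,  0.001]), 'effort': array([ 1.0000e-03, -3.9367e+01, -3.7018e+01, -0.0000e+00,  7.0000e-03,
       -0.0000e+00]), 'tool_pos': array([ 0.167, -0.602,  0.23 ]), 'tool_rot': array([-3.111, -0.424,  0.   ]), 'contact_force': array([ 0.801,  0.309, -0.618]), 'wrist_torque': array([ 0.02 , -0.02 ,  0.037]), 'grip_force': np.float64(0.0), 'opening': np.float64(0.086)}
top 391.57242753106465 391.57242753106465 276.1432168746411 214.42776816995783 [[-0.009, -1.0, -0.011, -0.052], [-0.997, 0.01, -0.078, 0.525], [0.078, 0.011, -0.997, 1.093], [0.0, 0.0, 0.0, 1.0]]
scene 456.0233806105571 456.0233806105571 276.1289414229083 209.66882692327636 [[0.535, -0.845, 0.012, -0.336], [-0.375, -0.25, -0.893, 0.232], [0.757, 0.473, -0.451, 0.647], [0.0, 0.0, 0.0, 1.0]]
```

View pics/top0.png

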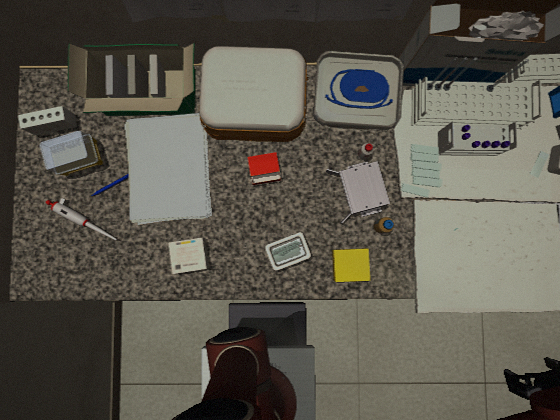

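View pics/scene0.png

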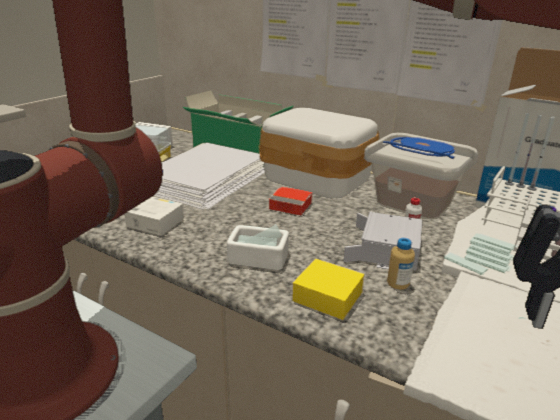

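The top view shows the carton at (188,255), tray at (288,251), red slide carton at (265,168), shelf at (363,187) with its lips to the left at (333,172)/(347,218), amber bottle at (386,226), white bottle at (368,150) and the yellow decoy at (352,265). I'll zoom in to pick corners.

```bash
python3 - <<'E'
import cv2,pickle
im=pickle.load(open("d0.pkl","rb"))["top"]["color"][130:290,150:410]
cv2.imwrite("pics/crop.png",cv2.resize(im,None,fx=3,fy=3,interpolation=cv2.INTER_CUBIC))
E
```

```text
(no output)
```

View pics/crop.png

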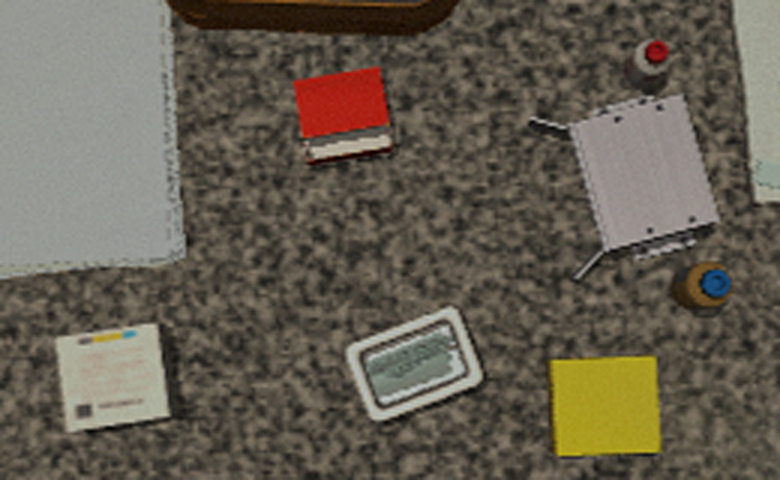

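The crop shows the carton's top face corners at (57,337), (157,324), (170,418) and (66,431), the roof corners at (570,125), (683,95), (719,222) and (604,251), plus the tray, slide carton and bottles. Next I cast these to world points.

```bash
cat > h.py <<'E'
import numpy as np,cv2
def cast(r,uv,z):
    E=r["extrinsics"];R,t=E[:3,:3],E[:3,3];c=-R.T@t
    uv=np.atleast_2d(uv).astype(float)
    d=np.c_[(uv[:,0]-r["cx"])/r["fx"],(uv[:,1]-r["cy"])/r["fy"],np.ones(len(uv))]@R
    return (c+d*((z-c[2])/d[:,2])[:,None])[:,:2]
def top_poly(r,mask,z):
    c=max(cv2.findContours(mask,cv2.RETR_EXTERNAL,cv2.CHAIN_APPROX_NONE)[0],key=cv2.contourArea)[:,0]
    return cv2.minAreaRect(cast(r,c,z).astype(np.float32)*1000)
E
python3 - <<'E'
import pickle,numpy as np
from h import *
r=pickle.load(open("d0.pkl","rb"))["top"]
P=lambda l:np.array(l)/3+[150,130]-0.33
S=dict(carton=([(57,337),(157,324),(170,418),(66,431)],.04),shelf=([(570,125),(683,95),(719,222),(604,251)],.051),
lips=([(530,120),(576,278)],.036),slide=([(295,80),(380,68),(392,150),(310,163)],.033),tray=([(347,350),(457,307),(482,378),(378,420)],.049),
stack=([(185,258)],.056),amber=([(715,284)],.092),white=([(656,51)],.078),yellow=([(550,360),(656,357),(660,454),(556,456)],.04))
for k,(l,z) in S.items():
    w=cast(r,P(l),z); print(k,w.mean(0).round(4),w.round(3).tolist(),np.linalg.norm(np.roll(w,-1,0)-w,axis=1).round(3))
    if k in("carton","shelf","tray"):
        e=w[1]-w[0]+w[2]-w[3]; print("  ang of first edge",np.arctan2(e[1],e[0]))
E
```

```text
carton [0.4114 0.1908] [[0.449, 0.243], [0.46, 0.15], [0.374, 0.137], [0.363, 0.233]] [0.094 0.088 0.097 0.087]
  ang of first edge -1.4533571415745223
shelf [ 0.5954 -0.3026] [[0.641, -0.235], [0.668, -0.341], [0.549, -0.37], [0.523, -0.264]] [0.109 0.123 0.109 0.121]
  ang of first edge -1.3264923864686018
lips [ 0.5743 -0.2202] [[0.649, -0.2], [0.5, -0.24]] [0.155 0.155]
slide [ 0.6562 -0.0252] [[0.69, 0.021], [0.701, -0.059], [0.622, -0.07], [0.611, 0.007]] [0.081 0.079 0.078 0.081]
tray [ 0.4217 -0.0901] [[0.435, -0.027], [0.473, -0.128], [0.408, -0.15], [0.371, -0.055]] [0.108 0.069 0.103 0.07 ]
  ang of first edge -1.203198059397764
stack [0.5203 0.1212] [[0.52, 0.121]] [0.]
amber [ 0.49   -0.3537] [[0.49, -0.354]] [0.]
white [ 0.703  -0.3107] [[0.703, -0.311]] [0.]
yellow [ 0.3807 -0.264 ] [[0.424, -0.214], [0.426, -0.312], [0.337, -0.313], [0.336, -0.218]] [0.098 0.089 0.095 0.088]
```

```bash
cat >> h.py <<'E'
S=np.array([.5955,-.3025]);A=-1.3265
U=np.array([np.cos(A),np.sin(A)]);V=np.array([-U[1],U[0]])
def to_s(p): d=np.asarray(p)[...,:2]-S; return np.stack([d@U,d@V],-1)
def to_w(x,y): return S+x*U+y*V
def yaw(o):
    R=cv2.Rodrigues(np.array(o["tool_rot"],float))[0]; return np.arctan2(R[1,0],R[0,0]),R
def rows(p,psi,wps):
    "wps: (x,y,z,yaw,n) -> shares per row"
    p=np.array(p,float)
    for x,y,z,q,n in wps:
        for i in range(n):
            d=(np.array([x,y,z])-p)/(n-i); dq=(q-psi)/(n-i)
            X=np.array([np.cos(psi),np.sin(psi),0]);Y=np.array([np.sin(psi),-np.cos(psi),0])
            print([round(float(v)/.05,2) for v in (d@X,d@Y,-d[2])],round(-float(np.degrees(dq))/8,2))
            p+=d;psi+=dq
        print("--")
E
python3 - <<'E'
from station import ctrl
from h import *
o=ctrl.get_obs();q,R=yaw(o);print(q,R.round(3).tolist())
c=to_s([.4114,.1908]);print(c)
a=to_w(c[0],c[1]-.044-.04);print(a,np.hypot(*a))
s=A+np.pi/2
rows(o["tool_pos"],q,[(.42,-.30,.23,s,7),(.45,.03,.23,s,7),(*a,.20,s,4),(*a,.01,s,5)])
E
```

```text
0.27075597293721665 [[0.964, 0.267, -0.0], [0.267, -0.964, 0.002], [0.0, -0.002, -1.0]]
[-0.52318175 -0.05931741]
[0.32989415 0.17048262] 0.37134144861621315
[0.93, -0.64, 0.0] 0.03
[0.92, -0.64, 0.0] 0.03
[0.92, -0.64, 0.0] 0.03
[0.92, -0.65, 0.0] 0.03
[0.92, -0.65, 0.0] 0.03
[0.91, -0.65, 0.0] 0.03
[0.91, -0.66, 0.0] 0.03
--
[0.31, -0.89, -0.0] -0.0
[0.31, -0.89, -0.0] -0.0
[0.31, -0.89, -0.0] -0.0
[0.31, -0.89, -0.0] -0.0
[0.31, -0.89, -0.0] -0.0
[0.31, -0.89, -0.0] -0.0
[0.31, -0.89, -0.0] -0.0
--
[-0.41, -0.83, 0.15] -0.0
[-0.41, -0.83, 0.15] -0.0
[-0.41, -0.83, 0.15] -0.0
[-0.41, -0.83, 0.15] -0.0
--
[0.0, 0.0, 0.76] -0.0
[0.0, 0.0, 0.76] -0.0
[0.0, 0.0, 0.76] -0.0
[0.0, 0.0, 0.76] -0.0
[0.0, 0.0, 0.76] -0.0
--
```

Request:
play_rows(
  series=[
    [0.6,[0.92,-0.65,0],[0,0,0.03]],
    [0.6,[0.92,-0.65,0],[0,0,0.03]],
    [0.6,[0.92,-0.65,0],[0,0,0.03]],
    [0.6,[0.92,-0.65,0],[0,0,0.03]],
    [0.6,[0.92,-0.65,0],[0,0,0.03]],
    [0.6,[0.92,-0.65,0],[0,0,0.03]],
    [0.6,[0.92,-0.65,0],[0,0,0]],
    [0.6,[0.31,-0.89,0],[0,0,0]],
  ],
)

```text
t: 1.1
tool_pos: [0.4257, -0.2512, 0.2308]
tool_rot: [-3.117, -0.387, 0.001]
contact_force: [0.4, -0.3, -0.2]
opening: 0.0512
grip_force: 0.0
```

Request:
play_rows(
  series=[
    [0.6,[0.31,-0.89,0],[0,0,0]],
    [0.6,[0.31,-0.89,0],[0,0,0]],
    [0.6,[0.31,-0.89,0],[0,0,0]],
    [0.6,[0.31,-0.89,0],[0,0,0]],
    [0.6,[0.31,-0.89,0],[0,0,0]],
    [0.6,[0.31,-0.89,0],[0,0,0]],
    [0.6,[0,0,0],[0,0,0]],
  ],
)

```text
t: 1.98
tool_pos: [0.4495, 0.0309, 0.2308]
tool_rot: [-3.116, -0.393, 0.001]
contact_force: [-0.8, -0.5, 0.4]
opening: 0.0513
grip_force: 0.0
```

```bash
python3 - <<'E'
from station import ctrl
from h import *
o=ctrl.get_obs();q,R=yaw(o);print(o["tool_pos"],q,o["opening"],o["t"],o["q"])
a=to_w(-.523,-.059-.084)
s=A+np.pi/2
rows(o["tool_pos"],q,[(*a,.20,s,4),(*a,.01,s,5)])
E
```

```text
[0.4494714  0.03094024 0.2308212 ] 0.25075306247506973 0.05127189371196603 1.975 [-9.69518353e-02 -3.85755649e-01  2.00106485e+00  3.71660903e-04
  1.52712353e+00  1.22307526e+00]
[-0.4, -0.82, 0.15] 0.01
[-0.41, -0.82, 0.15] 0.01
[-0.41, -0.82, 0.15] 0.01
[-0.41, -0.82, 0.15] 0.01
--
[0.0, 0.0, 0.76] -0.0
[0.0, 0.0, 0.76] -0.0
[0.0, 0.0, 0.76] -0.0
[0.0, 0.0, 0.76] -0.0
[0.0, 0.0, 0.76] -0.0
--
```

Request:
play_rows(
  series=[
    [0.6,[-0.41,-0.82,0.15],[0,0,0.01]],
    [0.6,[-0.41,-0.82,0.15],[0,0,0.01]],
    [0.6,[-0.41,-0.82,0.15],[0,0,0.01]],
    [0.6,[-0.41,-0.82,0.15],[0,0,0.01]],
    [0.6,[0,0,0],[0,0,0]],
  ],
)

```text
t: 2.6
tool_pos: [0.3292, 0.1685, 0.2002]
tool_rot: [3.118, 0.382, -0.002]
contact_force: [-0.5, 0.4, 0.0]
opening: 0.0513
grip_force: 0.0
```

Request:
play_rows(
  series=[
    [0.6,[0,0,0.76],[0,0,0]],
    [0.6,[0,0,0.76],[0,0,0]],
    [0.6,[0,0,0.76],[0,0,0]],
    [0.6,[0,0,0.76],[0,0,0]],
    [0.6,[0,0,0.76],[0,0,0]],
    [0.6,[0,0,0],[0,0,0]],
  ],
)

```text
t: 3.35
tool_pos: [0.3285, 0.1659, 0.0085]
tool_rot: [3.118, 0.373, -0.012]
contact_force: [-0.3, -0.1, 0.8]
opening: 0.0512
grip_force: 0.0
```

```bash
python3 - <<'E'
from station import ctrl,imaging
from h import *
o=ctrl.get_obs();q,R=yaw(o);print(o["tool_pos"],q,to_s(o["tool_pos"]),o["t"])
r=imaging.get_image("top");im=r["color"][180:340,90:350]
cv2.imwrite("pics/c1.png",cv2.resize(im,None,fx=2,fy=2))
E
```

```text
[0.32854194 0.16592559 0.00851901] 0.23812543864488916 [-0.51908709 -0.14573169] 3.35
```

View pics/c1.png

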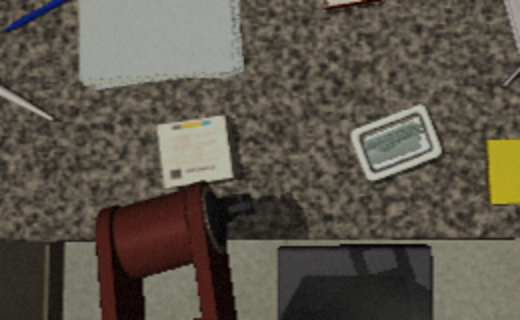

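The arm stands beside the carton at about (190,150) in the crop, and the carton is untouched. Next I push it sideways to square it.

Request:
play_rows(
  series=[
    [0.6,[0.15,0,0],[0,0,0]],
    [0.6,[0.15,0,0],[0,0,0]],
    [0.6,[0.15,0,0],[0,0,0]],
    [0.6,[0.15,0,0],[0,0,-0.04]],
    [0.6,[0.15,0,0],[0,0,0]],
    [0.6,[0.15,0,0],[0,0,0]],
    [0.6,[0.15,0,0],[0,0,0]],
    [0.6,[0.15,0,0],[0,0,0]],
  ],
)

```text
t: 4.4
tool_pos: [0.3894, 0.1825, 0.0112]
tool_rot: [-3.118, -0.385, -0.0]
contact_force: [-2.0, -0.4, 1.3]
opening: 0.0507
grip_force: 1.0
```

Request:
play_rows(
  series=[
    [0.6,[0,0,0],[0,0,0]],
    [0.6,[-0.5,0,0],[0,0,0]],
    [0.6,[-0.4,0,0],[0,0,0]],
    [0.6,[0,0,0],[0,0,0]],
  ],
)

```text
t: 4.9
tool_pos: [0.3446, 0.1713, 0.0109]
tool_rot: [-3.118, -0.385, -0.001]
contact_force: [-0.0, 0.5, -0.3]
opening: 0.0516
grip_force: 0.0
```

```bash
cat >> h.py <<'E'
def look(tag,ctrl,imaging):
    o=ctrl.get_obs();q,R=yaw(o);print("tcp_s",to_s(o["tool_pos"]).round(4),"z",round(o["tool_pos"][2],4),"yaw",round(q,3),"t",o["t"],"F",np.round(o["contact_force"],1))
    r=imaging.get_image("top");im=r["color"];cv2.imwrite(f"pics/{tag}.png",im)
    hsv=cv2.cvtColor(im,cv2.COLOR_BGR2HSV)
    m=cv2.inRange(hsv,(8,10,125),(35,75,255)); m=cv2.morphologyEx(m,cv2.MORPH_CLOSE,np.ones((7,7)))
    m=cv2.morphologyEx(m,cv2.MORPH_OPEN,np.ones((5,5)))
    for c in cv2.findContours(m,cv2.RETR_EXTERNAL,cv2.CHAIN_APPROX_NONE)[0]:
        a=cv2.contourArea(c)
        if 300<a<2500:
            w=to_s(cast(r,c[:,0],.04)).astype(np.float32)*1000
            print("  blob px",c[:,0].mean(0).round(),"area",a,"rect_s",np.round(np.concatenate([np.atleast_1d(v) for v in cv2.minAreaRect(w)]),1))
    return o,r,m
E
python3 - <<'E'
from station import ctrl,imaging
from h import *
look("c2",ctrl,imaging)
E
```

```text
tcp_s [-0.5204 -0.1289] z 0.0109 yaw 0.246 t 4.9 F [-0.   0.5 -0.3]
  blob px [172. 321.] area 584.5 rect_s [-605.2 -223.6   71.    72.8   86.2]
  blob px [129. 326.] area 623.0 rect_s [-721.6 -206.2  135.    41.2   77.3]
  blob px [214. 349.] area 1865.5 rect_s [-513.3 -331.6  280.    69.5   74.3]
  blob px [290. 263.] area 349.5 rect_s [-252.4 -155.4   58.6  121.4   86.2]
  blob px [284. 242.] area 416.5 rect_s [-255.1  -93.    53.4  132.6   89.1]
  blob px [185. 241.] area 1296.5 rect_s [-517.5  -19.4  143.6  117.5    7.4]
  blob px [ 71. 214.] area 341.0 rect_s [-814.4  129.7   45.3  130.6   32.7]
  blob px [365. 187.] area 2158.0 rect_s [  9.9  -6.  145.1 177.9   7.3]
  blob px [155. 160.] area 527.0 rect_s [-544.2  223.5  102.3   77.7   31.5]
  blob px [ 31. 119.] area 313.5 rect_s [-866.8  431.3   43.4   73.6   85.8]
  blob px [139.  85.] area 2399.5 rect_s [-545.7  458.6  165.   302.2   76. ]
  blob px [444.  17.] area 575.0 rect_s [360.5 419.7  75.6  76.4  75.1]
```

```bash
python3 - <<'E'
import cv2,numpy as np
im=cv2.imread("pics/c2.png");h=cv2.cvtColor(im,cv2.COLOR_BGR2HSV)
for n,(u,v) in dict(carton=(187,243),carton2=(176,245),stack=(165,190),tray=(270,250),shelf=(363,187)).items():
    print(n,h[v-3:v+4,u-3:u+4].reshape(-1,3).mean(0).round(),im[v-3:v+4,u-3:u+4].reshape(-1,3).mean(0).round())
b=h[215:235,225:255].reshape(-1,3);print("bench",b.mean(0),np.percentile(b,95,0))
cv2.imwrite("pics/c2z.png",cv2.resize(im[180:300,120:320],None,fx=3,fy=3,interpolation=cv2.INTER_CUBIC))
E
```

```text
carton [ 25.  35. 181.] [157. 176. 181.]
carton2 [ 23.  36. 180.] [154. 173. 179.]
stack [ 48.   9. 161.] [156. 161. 158.]
tray [ 36.  26. 138.] [126. 136. 135.]
shelf [  8.  18. 157.] [146. 149. 157.]
bench [18.12666667 51.10666667 88.02333333] [ 23.  61. 119.]
```

View pics/c2z.png

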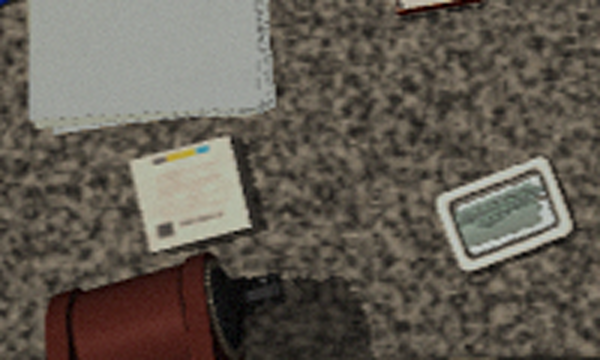

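The view shows the carton squared up at crop (192,195), clear of the stack. I'll tighten the mask.

```bash
python3 - <<'E'
s=open("h.py").read()
a=s.index("    hsv=");b=s.index("    for c in")
s=s[:a]+'''    m=((im[...,2].astype(int)-im[...,0]>12)&(im[...,2]>140)&(im[...,0]>110)).astype(np.uint8)*255
    m[:,:130]=0;m[:200]=m[:200]*(np.arange(560)>225);m[300:]=0
    m=cv2.morphologyEx(cv2.morphologyEx(m,cv2.MORPH_CLOSE,np.ones((9,9))),cv2.MORPH_OPEN,np.ones((7,7)))
'''+s[b:]
open("h.py","w").write(s)
E
python3 - <<'E'
from station import ctrl,imaging
from h import *
o,r,m=look("c3",ctrl,imaging)
w=to_s(cast(r,np.array([(131,159),(232,138),(252,230),(150,251)])/3+[120,180]-.33,.04));print(w.mean(0),w.tolist())
e=w[1]-w[0]+w[2]-w[3];print("ang",np.arctan2(e[1],e[0]))
c=w.mean(0)
s0=A+np.pi
up=to_w(-.5204,-.129)
bk=to_w(c[0]-.048-.045,c[1])
rows(o["tool_pos"],yaw(o)[0],[(*up,.16,A+np.pi/2,3),(*to_w(c[0]-.093,-.13),.16,s0-.5,7),(*bk,.16,s0,4),(*bk,.01,s0,4)])
E
```

```text
tcp_s [-0.5203 -0.1278] z 0.0114 yaw 0.246 t 4.95 F [-0.1  0.3 -0.1]
  blob px [183. 244.] area 1029.5 rect_s [-525.1  -23.8   91.9  101.2   88.9]
  blob px [364. 187.] area 1496.0 rect_s [  3.9   1.7 131.3 111.9  84.2]
[-0.52621811 -0.02706797] [[-0.573005045185929, 0.018928308034963537], [-0.4772006513591485, 0.014283763968364087], [-0.47928407377521, -0.07318377731823639], [-0.5753826727537629, -0.0683001596419184]]
ang -0.04961018851092598
[-0.01, -0.0, -0.99] 0.0
[-0.01, -0.0, -0.99] 0.0
[-0.01, -0.0, -0.99] 0.0
--
[-0.0, -0.28, -0.0] -1.1
[0.04, -0.28, -0.0] -1.1
[0.08, -0.27, -0.0] -1.1
[0.12, -0.25, -0.0] -1.1
[0.16, -0.23, -0.0] -1.1
[0.19, -0.21, -0.0] -1.1
[0.22, -0.17, -0.0] -1.1
--
[0.25, 0.45, -0.0] -0.9
[0.19, 0.48, -0.0] -0.9
[0.13, 0.5, -0.0] -0.9
[0.06, 0.51, -0.0] -0.9
--
[0.0, 0.0, 0.75] -0.0
[0.0, 0.0, 0.75] -0.0
[0.0, 0.0, 0.75] -0.0
[0.0, 0.0, 0.75] -0.0
--
```

Request:
play_rows(
  series=[
    [0.6,[0,0,-1],[0,0,0]],
    [0.6,[0,0,-1],[0,0,0]],
    [0.6,[0,0,-1],[0,0,0]],
    [0.6,[0,0,0],[0,0,-0.94]],
    [0.6,[0,0,0],[0,0,-0.94]],
    [0.6,[0,0,0],[0,0,-0.94]],
    [0.6,[0,0,0],[0,0,-0.94]],
    [0.6,[0,0,0],[0,0,-0.94]],
  ],
)

```text
t: 6.0
tool_pos: [0.3464, 0.1716, 0.1619]
tool_rot: [2.824, 1.375, 0.002]
contact_force: [-0.4, 0.8, -0.6]
opening: 0.051
grip_force: 0.0
```

Request:
play_rows(
  series=[
    [0.6,[0,0,0],[0,0,-0.94]],
    [0.6,[0,0,0],[0,0,-0.94]],
    [0.6,[0,0,0],[0,0,-0.94]],
    [0.6,[0,0,0],[0,0,-0.94]],
    [0.6,[0,0,0],[0,0,-0.94]],
    [0.6,[0,0,0],[0,0,-0.94]],
    [0.6,[0,0,0],[0,0,-0.94]],
    [0.6,[0,0,0],[0,0,0]],
  ],
)

```text
t: 7.0
tool_pos: [0.3462, 0.1715, 0.1618]
tool_rot: [1.929, 2.479, 0.001]
contact_force: [0.9, -0.4, 0.4]
opening: 0.0511
grip_force: 0.0
```

Request:
play_rows(
  series=[
    [0.6,[0.66,0.67,0],[0,0,0]],
    [0.6,[0.66,0.67,0],[0,0,0]],
    [0.6,[0.66,0.67,0],[0,0,0]],
    [0.6,[0,0,0],[0,0,0]],
  ],
)

```text
t: 7.5
tool_pos: [0.4195, 0.2941, 0.1608]
tool_rot: [-1.927, -2.48, 0.001]
contact_force: [-0.5, 0.1, -1.2]
opening: 0.0508
grip_force: 0.0
```

```bash
python3 - <<'E'
from station import ctrl,imaging
from h import *
look("c4",ctrl,imaging)
print(ctrl.get_obs()["q"],A+np.pi)
E
```

```text
tcp_s [-0.6214 -0.0265] z 0.1608 yaw 1.821 t 7.5 F [-0.5  0.1 -1.2]
  blob px [185. 237.] area 777.5 rect_s [-519.9   -1.6   94.4   97.8   76.8]
  blob px [365. 187.] area 1528.0 rect_s [  4.    1.2 138.2 104.9  89.2]
[ 4.64782555e-01 -1.68643988e-01  1.94476681e+00 -2.16343625e-04
  1.36696226e+00  2.15360066e-01] 1.815092653589793
```

Request:
play_rows(
  series=[
    [0.6,[0,0,0.75],[0,0,0]],
    [0.6,[0,0,0.75],[0,0,0]],
    [0.6,[0,0,0.75],[0,0,0.02]],
    [0.6,[0,0,0.75],[0,0,0.02]],
    [0.6,[0,0,0],[0,0,0]],
    [0.6,[-0.2,0,0],[0,0,0]],
    [0.6,[-0.2,0,0],[0,0,0]],
    [0.6,[-0.2,0,0],[0,0,0]],
  ],
)

```text
t: 8.55
tool_pos: [0.4268, 0.2626, 0.0129]
tool_rot: [1.934, 2.474, 0.004]
contact_force: [-0.3, -0.8, 0.4]
opening: 0.0512
grip_force: 0.0
```

Request:
play_rows(
  series=[
    [0.6,[-0.2,0,0],[0,0,0]],
    [0.6,[-0.2,0,0],[0,0,0]],
    [0.6,[-0.2,0,0],[0,0,0]],
    [0.6,[-0.2,0,0],[0,0,0]],
    [0.6,[-0.2,0,0],[0,0,0]],
    [0.6,[-0.2,0,0],[0,0,0]],
    [0.6,[0,0,0],[0,0,0]],
  ],
)

```text
t: 9.43
tool_pos: [0.4399, 0.2036, 0.0108]
tool_rot: [1.935, 2.474, -0.002]
contact_force: [-1.0, 0.1, 0.9]
opening: 0.0514
grip_force: 0.0
```

```bash
python3 - <<'E'
from station import ctrl,imaging
from h import *
look("c5",ctrl,imaging)
im=np.hstack([cv2.resize(cv2.imread("pics/c5.png")[180:300,130:300],None,fx=2.35,fy=2.35),cv2.resize(imaging.get_image("scene")["color"][130:310,100:340],None,fx=1.6,fy=1.567)[:282]])
cv2.imwrite("pics/c5z.png",im);print(im.shape)
E
```

```text
tcp_s [-0.5287 -0.0286] z 0.0108 yaw 1.814 t 9.425 F [-1.   0.1  0.9]
  blob px [204. 229.] area 524.5 rect_s [-458.3    2.7   61.4   87.1   75.5]
  blob px [364. 187.] area 1587.5 rect_s [  6.1   3.2 115.6 135.1   0. ]
(282, 784, 3)
```

View pics/c5z.png

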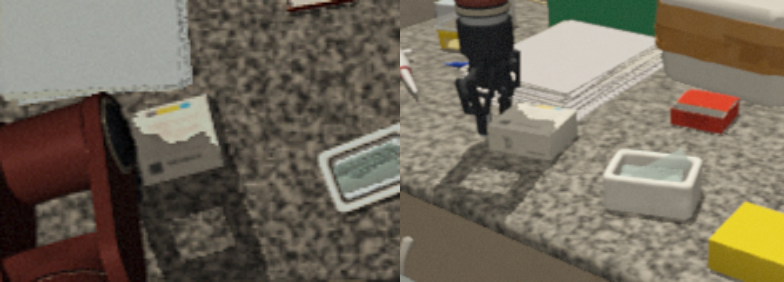

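The carton is at about (178,140) in the crop, clear of the stack, and the fingers are behind it.

```bash
cat >> h.py <<'E'
def quad(r,pts,f,off,z=.04):
    w=to_s(cast(r,np.array(pts)/f+off-.4,z)); e=w[1]-w[0]+w[2]-w[3]
    print(w.mean(0).round(4),w.round(3).tolist(),"ang",np.arctan2(e[1],e[0]).round(3))
E
python3 - <<'E'
from h import *
import pickle
r=pickle.load(open("d0.pkl","rb"))["top"]
quad(r,[(134,113),(207,95),(222,170),(146,185)],2.35,[130,180])
E
```

```text
[-0.4646 -0.0287] [[-0.507, 0.016], [-0.417, 0.015], [-0.421, -0.076], [-0.513, -0.07]] ang -0.035
```

Request:
play_rows(
  series=[
    [0.6,[-0.22,0,0],[0,0,0]],
    [0.6,[-0.22,0,0],[0,0,0]],
    [0.6,[-0.22,0,0],[0,0,0]],
    [0.6,[-0.22,0,0],[0,0,0]],
    [0.6,[-0.22,0,0],[0,0,0]],
    [0.6,[-0.22,0,0],[0,0,0]],
    [0.6,[-0.22,0.01,0],[0,0,0]],
    [0.6,[-0.22,0.02,0],[0,0,0]],
  ],
)

```text
t: 10.52
tool_pos: [0.4629, 0.1191, 0.0113]
tool_rot: [-1.934, -2.475, 0.0]
contact_force: [-0.1, 1.4, -0.4]
opening: 0.0515
grip_force: 0.4
```

Request:
play_rows(
  series=[
    [0.6,[-0.2,0.03,0],[0,0,0]],
    [0.6,[-0.2,0.03,0],[0,0,0]],
    [0.6,[-0.2,0.03,0],[0,0,0]],
    [0.6,[-0.2,0.03,0],[0,0,0]],
    [0.6,[-0.2,0.03,0],[0,0,0]],
    [0.6,[-0.2,0.03,0],[0,0,0]],
    [0.6,[-0.2,0.03,0],[0,0,0]],
    [0.6,[0,0,0],[0,0,0]],
  ],
)

```text
t: 11.52
tool_pos: [0.4904, 0.0536, 0.0115]
tool_rot: [1.935, 2.474, 0.0]
contact_force: [0.2, -0.7, 0.5]
opening: 0.0512
grip_force: 0.0
```

```bash
python3 - <<'E'
from station import ctrl,imaging
from h import *
look("c6",ctrl,imaging)
cv2.imwrite("pics/c6z.png",cv2.resize(cv2.imread("pics/c6.png")[140:300,200:400],None,fx=3,fy=3))
E
```

```text
tcp_s [-0.3709 -0.0158] z 0.0115 yaw 1.814 t 11.525 F [ 0.2 -0.7  0.5]
  blob px [265. 213.] area 328.5 rect_s [-286.1    0.8   57.2   52.    81.4]
  blob px [364. 188.] area 1560.0 rect_s [  2.8  -0.8 137.5 110.9  84.9]
```

View pics/c6z.png

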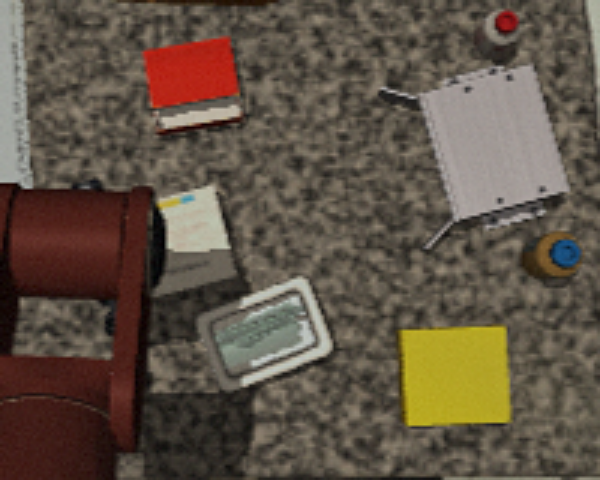

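The carton's front corners are at (214,186) and (238,276) in the crop. It is entering the gap and is clear of the tray at (203,330).

```bash
python3 - <<'E'
from h import *
import pickle
r=pickle.load(open("d0.pkl","rb"))["top"]
w=to_s(cast(r,np.array([(214,186),(238,276)])/3+[200,140]-.33,.04));d=w[0]-w[1]
print(w,np.linalg.norm(d),"ang",np.arctan2(-d[0],d[1]),"centre",w.mean(0)+0.048*np.array([-1,0]))
E
```

```text
[[-0.26029495  0.02751342]
 [-0.25969623 -0.05940409]] 0.08691957536742469 ang 0.006888282729103951 centre [-0.30799559 -0.01594534]
```

Request:
play_rows(
  series=[
    [0.6,[-0.2,0.02,0],[0,0,0]],
    [0.6,[-0.2,0.02,0],[0,0,0]],
    [0.6,[-0.2,0.02,0],[0,0,0]],
    [0.6,[-0.2,0.02,0],[0,0,0]],
    [0.6,[-0.2,0.02,0],[0,0,0]],
    [0.6,[-0.2,0.02,0],[0,0,0]],
    [0.6,[-0.2,0.02,0],[0,0,0]],
    [0.6,[-0.2,0.02,0],[0,0,0]],
  ],
)

```text
t: 12.58
tool_pos: [0.5172, -0.0219, 0.0113]
tool_rot: [-1.934, -2.475, 0.0]
contact_force: [0.2, 1.6, 0.0]
opening: 0.051
grip_force: 0.4
```

Request:
play_rows(
  series=[
    [0.6,[-0.2,0.02,0],[0,0,0]],
    [0.6,[-0.2,0.02,0],[0,0,0]],
    [0.6,[-0.2,0.02,0],[0,0,0]],
    [0.6,[-0.2,0.02,0],[0,0,0]],
    [0.6,[-0.2,0.02,0],[0,0,0]],
    [0.6,[-0.2,0.02,0],[0,0,0]],
    [0.6,[0,0,0],[0,0,0]],
  ],
)

```text
t: 13.45
tool_pos: [0.5378, -0.0789, 0.0116]
tool_rot: [1.935, 2.474, 0.0]
contact_force: [-0.3, -0.2, 0.4]
opening: 0.0513
grip_force: 0.0
```

```bash
python3 - <<'E'
from station import ctrl,imaging
from h import *
look("c7",ctrl,imaging)
cv2.imwrite("pics/c7z.png",cv2.resize(cv2.imread("pics/c7.png")[130:290,230:430],None,fx=3.7,fy=3.7,interpolation=cv2.INTER_CUBIC))
E
```

```text
tcp_s [-0.2309 -0.0019] z 0.0116 yaw 1.814 t 13.45 F [-0.3 -0.2  0.4]
  blob px [365. 188.] area 1587.5 rect_s [  4.6  -1.5 141.9 110.5  87.1]
```

View pics/c7z.png

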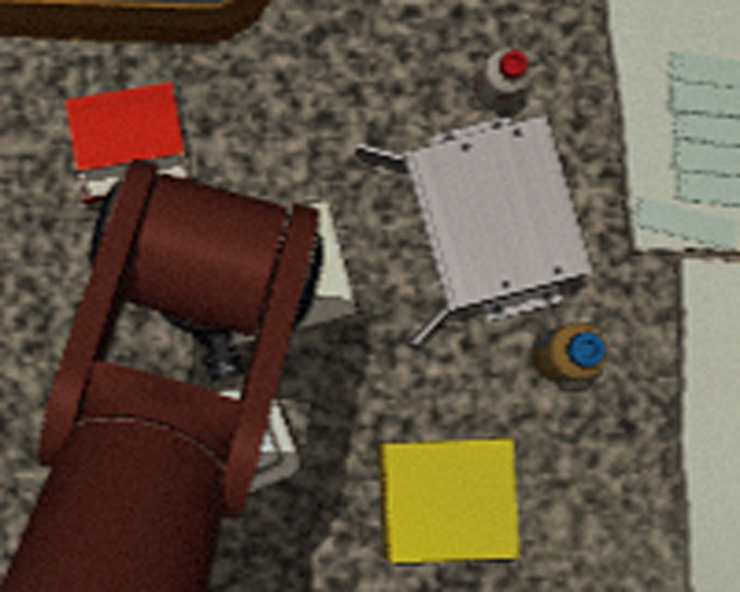

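The carton's front corners are at (327,203) and (354,305) in the crop. It lies before the lips at (360,150)/(415,343), roughly centred.

```bash
python3 - <<'E'
from h import *
import pickle
r=pickle.load(open("d0.pkl","rb"))["top"]
g=lambda p,z:to_s(cast(r,np.array(p)/3.7+[230,130]-.35,z))
w=g([(327,203),(354,305)],.04);d=w[0]-w[1]
print(w,np.linalg.norm(d),"ang",np.arctan2(-d[0],d[1]),"centre",w.mean(0)-[.048,0])
s=g([(407,153),(547,118),(592,271),(453,309)],.051);print("shelf",s,s.mean(0))
print("lips",g([(358,148),(415,343)],.036), "bottles",g([(513,63)],.078),g([(587,349)],.092))
E
```

```text
[[-0.12046432  0.04116322]
 [-0.12086001 -0.03895224]] 0.08011643445966846 ang -0.004938983347973652 centre [-0.16866216  0.00110549]
shelf [[-0.05392318  0.06127768]
 [ 0.05490196  0.06042273]
 [ 0.05603519 -0.05955801]
 [-0.05172736 -0.06096812]] [0.00132165 0.00029357]
lips [[-0.08610475  0.07663387]
 [-0.08330553 -0.07810847]] bottles [[0.03383928 0.10235897]] [[ 0.02512236 -0.11404805]]
```

Request:
play_rows(
  series=[
    [0.6,[-0.2,0,0],[0,0,0]],
    [0.6,[-0.2,0,0],[0,0,0]],
    [0.6,[-0.2,0,0],[0,0,0]],
    [0.6,[-0.2,0,0],[0,0,0]],
    [0.6,[-0.2,0,0],[0,0,0]],
    [0.6,[-0.2,0,0],[0,0,0]],
    [0.6,[-0.2,0,0],[0,0,0]],
    [0.6,[-0.2,0,0],[0,0,0]],
  ],
)

```text
t: 14.5
tool_pos: [0.5568, -0.1563, 0.0113]
tool_rot: [-1.934, -2.476, 0.0]
contact_force: [0.3, 1.5, 0.0]
opening: 0.0515
grip_force: 0.5
```

Request:
play_rows(
  series=[
    [0.6,[-0.2,0,0],[0,0,0]],
    [0.6,[-0.2,0,0],[0,0,0]],
    [0.6,[-0.2,0,0],[0,0,0]],
    [0.6,[-0.2,0,0],[0,0,0]],
    [0.6,[-0.2,0,0],[0,0,0]],
    [0.6,[-0.2,0,0],[0,0,0]],
    [0.6,[-0.2,0,0],[0,0,0]],
    [0.6,[-0.1,0,0],[0,0,0]],
  ],
)

```text
t: 15.5
tool_pos: [0.575, -0.2291, 0.0114]
tool_rot: [-1.935, -2.475, -0.0]
contact_force: [-0.6, 1.8, 0.6]
opening: 0.0513
grip_force: 0.9
```

```bash
python3 - <<'E'
from station import ctrl,imaging
from h import *
look("c8",ctrl,imaging)
E
```

```text
tcp_s [-0.0762 -0.0021] z 0.0114 yaw 1.815 t 15.5 F [-0.6  1.8  0.6]
```

Request:
play_rows(
  series=[
    [0.6,[-0.1,0,0],[0,0,0]],
    [0.6,[0,0,0],[0,0,0]],
    [0.6,[0.3,0,0],[0,0,0]],
    [0.6,[0.6,0,0],[0,0,0]],
    [0.6,[0.6,0,0],[0,0,0]],
    [0.6,[0,0,-1],[0,0,0]],
    [0.6,[0,0,-1],[0,0,0]],
    [0.6,[0,0,-1],[0,0,0]],
  ],
)

```text
t: 16.55
tool_pos: [0.5573, -0.1593, 0.1626]
tool_rot: [-1.933, -2.476, 0.0]
contact_force: [0.4, -0.7, 0.7]
opening: 0.0515
grip_force: 0.0
```

Request:
play_rows(
  series=[
    [0.6,[1,0,-1],[0,0,0]],
    [0.6,[1,0,0],[0,0,0]],
    [0.6,[1,0,0],[0,0,0]],
    [0.6,[1,0,0],[0,0,0]],
    [0.6,[1,0,0],[0,0,0]],
    [0.6,[0,0,0],[0,0,0]],
  ],
)

```text
t: 17.3
tool_pos: [0.4973, 0.0795, 0.2052]
tool_rot: [-1.927, -2.481, -0.0]
contact_force: [0.1, -1.2, 0.6]
opening: 0.051
grip_force: 0.0
```

```bash
python3 - <<'E'
from station import ctrl,imaging
from h import *
look("c9",ctrl,imaging)
a=cv2.resize(cv2.imread("pics/c9.png")[140:260,310:430],(400,400),interpolation=cv2.INTER_CUBIC)
b=cv2.resize(imaging.get_image("scene")["color"][180:310,310:440],(400,400),interpolation=cv2.INTER_CUBIC)
cv2.imwrite("pics/c9z.png",np.hstack([a,b]))
E
```

```text
tcp_s [-0.3944 -0.0029] z 0.2052 yaw 1.82 t 17.3 F [ 0.1 -1.2  0.6]
  blob px [364. 187.] area 1832.0 rect_s [  4.4  -1.  135.9 139.9  74.8]
```

View pics/c9z.png

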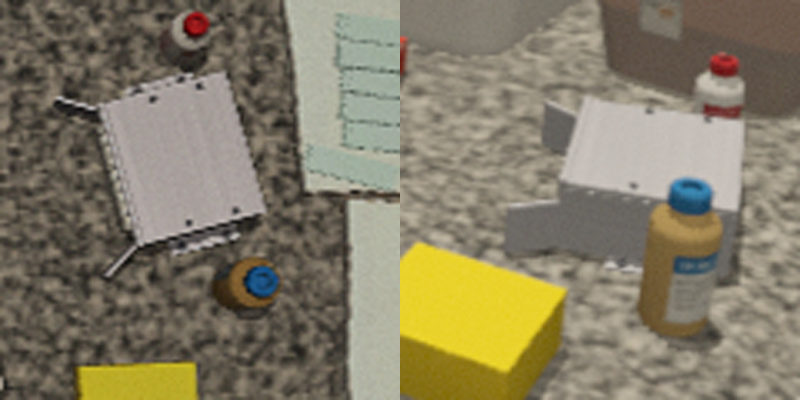

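The carton is under the roof. Only a thin strip shows level with the front edge in the left half, at (100,110)–(135,245), and both bottles are unmoved.

```bash
python3 -c "
from station import ctrl
print(ctrl.finish_job())"
```

```text
the job is handed in; nothing more can be done
None
```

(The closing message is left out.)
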